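# Close the sweet tin and set the tin taper's dial for it

### The arm

A 6-joint arm with a two-finger parallel gripper is mounted at the origin on the work surface. World frame = base frame: x ahead of the robot, y to its left, z up, the work surface at z = 0. Lengths are in m, angles in degrees, forces in N, time in s.
With the tool pointing down it reaches from about 0.35 to 0.925 m from the base axis. Payload 6.4 kg.
Tool frame: the origin (TCP) lies between the finger pads; the fingertips stand 19 mm ahead of it and the grasp point (between the pads) is the TCP; z points along the fingers, y is the line along which they close (so a half turn about z gives the same grasp; the last joint's range is limited). The gripper opens to 94 mm and grips with 3 to 60 N. Pads are 16 mm wide; open, the fingers measure 119 mm over their backs; the gripper's body (75 mm by 177 mm) begins 78 mm behind the grasp point.
Start: joints at [-77.355, 14.043, 89.255, -0, 76.702, -9.975], TCP at [0.25, -0.6, 0.224] pointing down, gripper open.
Joint ranges: [-179.41, 179.41], [-58.25, 129.5], [7.25, 145.43], [-54.29, 234.29], [11.92, 165.04], [-157.13, 157.13]. Speed limits (degrees/s): [147.25, 147.25, 180, 180, 180, 180].

### API

Orientations are given as [roll, pitch, yaw] about the fixed x, y, z axes, in that order (R = Rz(yaw) Ry(pitch) Rx(roll)).
In Python, from rig import telemetry, eyes, workorder gives the robot as it stands.
- The arm moves only by the tool apply_moves, never from a script. Its argument "increments" is a list of rows, each a list of 7 numbers: the shift along the tool's x, y, z normalised to -1 to 1, where 1 is 0.25 m, then the turn, a rotation vector about the tool's x, y, z normalised to -1 to 1, where 1 is 180 degrees, then the finger opening in mm, from 0 to 94. A call has 1 to 5 rows; each row shifts and turns the commanded pose from where the row before left it, along the tool's axes as they then stand; what a row does not reach is not made up. A row lasts 1/10 s, in which the tool goes at most 50 mm and 8.59 degrees, less where a joint would pass 70% of its speed; a pose out of reach is approached as far as the arm can. A call with a number of a shift or a turn outside -1 to 1 is refused whole. A call with a gripper value outside its range is refused whole. The fingers move at their own pace and stop on an object; the grip force is fixed at half the most. Time passes only in rows, so rows that do not move let the fingers close. It gives the time, the measured TCP pose, the force, the opening and the grip force at its end, in the units of the state.
- telemetry.observe(): the state, without advancing time (a new reading comes with each control period).
- eyes.grab_frame(name): name is "scene" or "top" or "wrist"; returns a dict with "pixels" (400x640x3 uint8, red, green, blue), "vfov" (degrees; the focal length in pixels is half the picture's height over the tangent of half this angle, whatever the lens; pixels are square), "cx", "cy" (the principal point, pixels), "world_from_camera" (4x4, takes a point from camera to world coordinates); the wrist camera has in their place "hand_eye" (4x4, takes a point from camera to tool coordinates, whose origin is the TCP and whose axes are the flange's). Camera axes: x right, y down, z forward; pixel columns grow to the right and rows downward; lengths in m; the calibration is good to about 2 mm. A picture is of the moment at which its call begins: read the wrist's pose just before it. There is no depth.
- workorder.job_done(): hands the job in; it is judged then, once.
The state is a dict: "clock": time; "q": joint angles; "joint_vel": joint speeds; "effort": joint torques, N m; "tcp_pos": TCP position; "eef_rot": TCP orientation; "wrist_force": force on the tool from outside, world axes, zero at the start; "torque": the same for the moment, N m; "grip_width": opening from 0.0 (shut) to 1.0 (fully open); "finger_force": force on a finger pad.
Only numpy, scipy, OpenCV 4.12 (cv2) and the standard library are available. Lean on these libraries where they do the work, as an engineer would, in place of code of your own. Each camera call takes 0.05 s, during which the arm holds its last target. There are 200 camera calls.

### The job

Get the tin taper ready for the tin that stands on its dark rubber spot: put the lid of the same shape fully on that tin, and turn the dial until its white pointer points at the heavy line that bears that tin's shape (round or square spot). The closed tin must stay upright on the spot; leave the other tin, the other lid and everything else where they are.

Things in the scene. Friction and masses are not known exactly. Their poses are not given: they have to be found in the camera images.
- dial (a joint): The taper's dial, a black bar knob (0.08 N m of friction) on the sloping panel. Rad: 0 = white pointer straight down the slope, growing clockwise seen facing the panel, up to 5.5; stays where left. Heavy line with a black round spot (for round tins) at 2.25; heavy line with a black square spot (square tins) at 3.15. Thin ticks every 0.45 are only a scale.
- dial_grip (a point): On the dial's axis at the height to grip, 37 mm out from the panel. Turns with the dial: z is its axis, out of the panel; x along the bar, pointer end (white line) at -x. The bar is 42 mm long (x), 14 mm wide (y), and reaches from 23 mm below this point to 7 mm above it; under it lies a disc 44 mm across.
- taper: Fixed tin taper: grey console 180 mm wide (y), white panel sloping 33 degrees, low edge towards the robot (-x), top edge at 125 mm. Origin on the table, 75 mm under where the dial's axis meets the panel; panel normal (-0.545, 0, 0.839) in this frame. Tin spot on its +y side; 100 mm behind (+x of) the spot a post with a tape roll, 85 mm tall, 68 mm across.
- spot (a point): Centre of the tin spot of the taper: a flat dark rubber disc of 92 mm diameter, flush with the table. Either the round or the square tin stands on it.
- tin_round: Round open tin, 55 mm tall, 60 mm in outside diameter, wall 3 mm, open mouth 54 mm across; bare tinplate, 0.25 kg. Origin at the centre of its underside, z up.
- tin_square: Square open tin, 55 mm tall, 60 mm wide both ways, wall 3 mm, open mouth 54 mm square; bare tinplate, 0.25 kg. Origin at the centre of its underside, z up, x and y along its sides.
- lid_round: Round lid, bare tinplate, lying plug down: plug 48 mm in diameter and 8 mm tall (44 mm at its foot), plate 66 mm in diameter at 8 to 12 mm, then a bar grip 34 mm long (x), 12 mm wide (y) at 12 to 32 mm height. Origin: centre of the plug's underside; fully on, the plate rests on the rim, origin 47 mm above the tin's.
- lid_square: Square lid, bare tinplate, lying plug down: plug 48 mm square and 8 mm tall (44 mm at its foot), plate 66 mm square at 8 to 12 mm, then a bar grip 34 mm long (x), 12 mm wide (y) at 12 to 32 mm height. Origin: centre of the plug's underside; fully on, the plate rests on the rim, origin 47 mm above the tin's, its sides parallel to the tin's (within 6 degrees, any quarter turn).
- tape_roll: Bystander: a spare roll of clear tape lying flat, 90 mm across, 24 mm tall. Origin: centre of underside.
- marker: Bystander: a black marker pen lying down, 134 mm long, 14 mm thick. Origin: under its middle.
- sweet_bowl: Bystander: a steel bowl of wrapped sweets, 136 mm across, 50 mm tall. Origin: centre of underside.
- box_stack: Bystander: a stack of four flat boxes, 130 by 170 mm, 72 mm tall. Origin: centre of underside.
- scoop: Bystander: a small steel scoop, white handle, 150 mm long, 25 mm tall. Origin: on the table at the back wall of its pan.
- clipboard: Bystander: a clipboard lying flat, 230 by 160 mm, 4 mm thick, clip 16 mm tall. Origin: centre of underside.
Not all that is in view belongs to the job. What is shaped like the tin_square but purple is not meant.

How it is judged (in metres and radians):
At the end, for the whole second after the job is handed in: The tin on the spot is upright within 20 mm of its centre, its own lid sits fully in its mouth (within 7 mm, level, at rest), the dial is within 0.12 rad of that shape's mark (2.25 round, 3.15 square), and the other lid and tin have moved less than 30 mm (((horizontal distance between tin_round and spot below 0.02 m and angle between tin_round's own z axis and vertical below 0.06 rad and height (world z) of tin_round below 0.005 m and horizontal distance between lid_round and tin_round below 0.007 m and z of lid_round in the frame of tin_round between 0.042 and 0.05 m and angle between lid_round's own z axis and vertical below 0.08 rad and linear speed of lid_round below 0.02 m/s and value of joint dial between 2.13 and 2.37 rad and distance of each of lid_square, tin_square from where it was at the start of the episode below 0.03 m) or (horizontal distance between tin_square and spot below 0.02 m and angle between tin_square's own z axis and vertical below 0.06 rad and height (world z) of tin_square below 0.005 m and horizontal distance between lid_square and tin_square below 0.007 m and z of lid_square in the frame of tin_square between 0.042 and 0.05 m and angle between lid_square's own z axis and vertical below 0.08 rad and linear speed of lid_square below 0.02 m/s and value of joint dial between 3.03 and 3.27 rad and distance of each of lid_round, tin_round from where it was at the start of the episode below 0.03 m))); the robot touches nothing.
It fails at once if a bystander (tape roll, marker, bowl, boxes, scoop, clipboard) is moved more than 30 mm (distance of any of tape_roll, marker, sweet_bowl, box_stack, scoop, clipboard from where it was at the start of the episode above 0.03 m).
It also fails if it takes over 64 s, if anything falls off the work surface, if the arm or the gripper's body presses on something with over 40 N, if the wrist force passes 120 N, or if a joint passes its speed limit or range.

## Working session

There is one attempt and no reset: what is moved stays moved. The work goes in short steps, Python scripts to look and compute and a tool call to move; the robot and the scene stay as the last step left them, time stands still between calls to the robot, and variables do not carry over. Pictures are saved under pics/ and viewed, at most 10 in all, crops included, and the job is handed in when it is done.

Besides the shell and the picture viewer there is one more tool, called after "Emit:" as name([rows], argument=value, ...), one row to a line, values as JSON. apply_moves: Moves the arm, as the interface text tells. Scaled input: -1 to 1 covers 0.25 m each way for a shift and 180 degrees each way for a turn. Its arguments: {"type":"object","properties":{"increments":{"type":"array"}},"required":["increments"]}

```bash
mkdir -p pics; ls
python3 - <<'E'
from rig import telemetry, eyes
import cv2, numpy as np, pickle
s=telemetry.observe(); print(s)
d={}
for n in("scene","top"):
    f=eyes.grab_frame(n); d[n]=f
    print(n,f["vfov"],f["cx"],f["cy"],np.round(f["world_from_camera"],3).tolist(),[k for k in f])
    cv2.imwrite(f"pics/{n}0.png",f["pixels"][:,:,::-1])
pickle.dump(d,open("f0.pkl","wb"))
E
```

```text
pics
{'clock': 0.0, 'q': array([-7.73537915e+01,  1.40823012e+01,  8.93241758e+01, -6.88920628e-04,
        7.67039653e+01, -9.97418977e+00]), 'joint_vel': array([-0.01492835, -0.12136291, -0.01384879,  0.06336721, -0.07096571,
       -0.0330456 ]), 'effort': array([-1.27461094e-04, -4.15840995e+01, -3.14601052e+01,  6.85186358e-02,
        3.32442240e-02, -1.44286032e-04]), 'tcp_pos': array([ 0.24989136, -0.59942462,  0.22337254]), 'eef_rot': array([-1.79891111e+02, -1.84690818e-02,  2.26205398e+01]), 'wrist_force': array([-0.86247955,  0.04001617,  0.44333696]), 'torque': array([-0.00129279,  0.02125146, -0.03261168]), 'finger_force': 0.0, 'grip_width': 0.9982657094444911}
scene 49.87558351702063 325.90060660044395 195.39809421401026 [[-0.368, 0.801, -0.473, 1.093], [0.93, 0.32, -0.181, 0.209], [0.006, -0.506, -0.862, 1.138], [0.0, 0.0, 0.0, 1.0]] ['pixels', 'vfov', 'cx', 'cy', 'world_from_camera']
top 51.6755234810925 314.7957784954929 194.786020266269 [[0.014, -0.997, 0.079, 0.444], [-1.0, -0.013, 0.019, -0.036], [-0.017, -0.079, -0.997, 1.251], [0.0, 0.0, 0.0, 1.0]] ['pixels', 'vfov', 'cx', 'cy', 'world_from_camera']
```

View pics/top0.png

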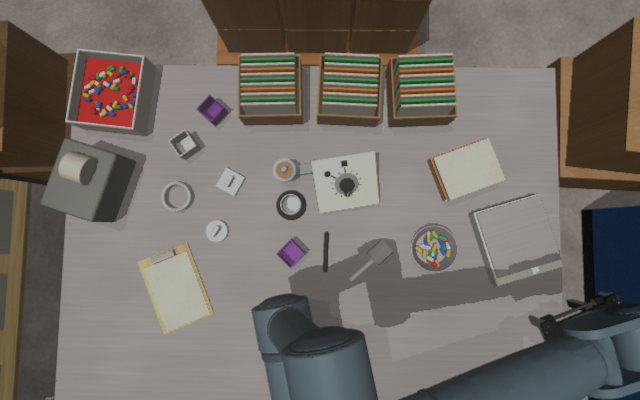

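View pics/scene0.png

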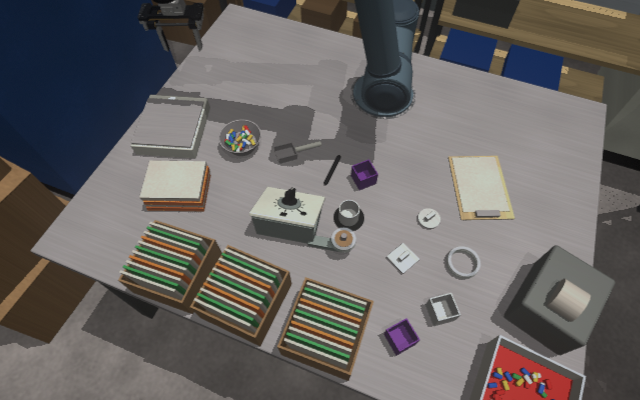

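The round tin stands on the spot: top (291,205), scene (348,211). The round lid is at top (217,231) and scene (429,218), and the dial is at top (346,185) and scene (290,198). I'll enlarge these areas next.

```bash
cat > h.py <<'E'
import numpy as np, cv2
def ray(f,u,v,T=None):
    T=f["world_from_camera"] if T is None else T
    fl=200/np.tan(np.radians(f["vfov"]/2))
    d=T[:3,:3]@np.array([(u-f["cx"])/fl,(v-f["cy"])/fl,1.]); return T[:3,3],d/np.linalg.norm(d)
def plane(f,u,v,z,T=None):
    o,d=ray(f,u,v,T); return o+d*(z-o[2])/d[2]
def tri(*rays):
    A=sum(np.eye(3)-np.outer(d,d) for o,d in rays); b=sum((np.eye(3)-np.outer(d,d))@o for o,d in rays)
    p=np.linalg.solve(A,b); return p,max(np.linalg.norm((np.eye(3)-np.outer(d,d))@(p-o)) for o,d in rays)
E
python3 - <<'E'
import pickle,cv2,numpy as np
d=pickle.load(open("f0.pkl","rb"))
t=d["top"]["pixels"][140:260,195:385]; s=d["scene"]["pixels"][170:280,245:445]
a=cv2.resize(t[:75,95:],None,fx=7,fy=7,interpolation=2)[:,:,::-1]
im=[cv2.resize(t,(800,505),interpolation=2),cv2.resize(s,(800,440),interpolation=2)]
for n,i in zip("ts",im): cv2.imwrite(f"pics/c{n}.png",i[:,:,::-1])
from h import *
T,S=d["top"],d["scene"]
for n,a,b in [("tin",(291,205),(348,211)),("lid",(217,231),(429,218)),("dial",(346,185),(290,198))]:
    print(n,tri(ray(T,*a),ray(S,*b)))
E
```

```text
tin (array([0.51027568, 0.05585013, 0.02972263]), np.float64(0.0009383314676283411))
lid (array([0.4294322 , 0.28238789, 0.0021512 ]), np.float64(0.0009478618313003036))
dial (array([ 0.5649973 , -0.10197163,  0.09241279]), np.float64(5.9119407728087825e-05))
```

View pics/ct.png

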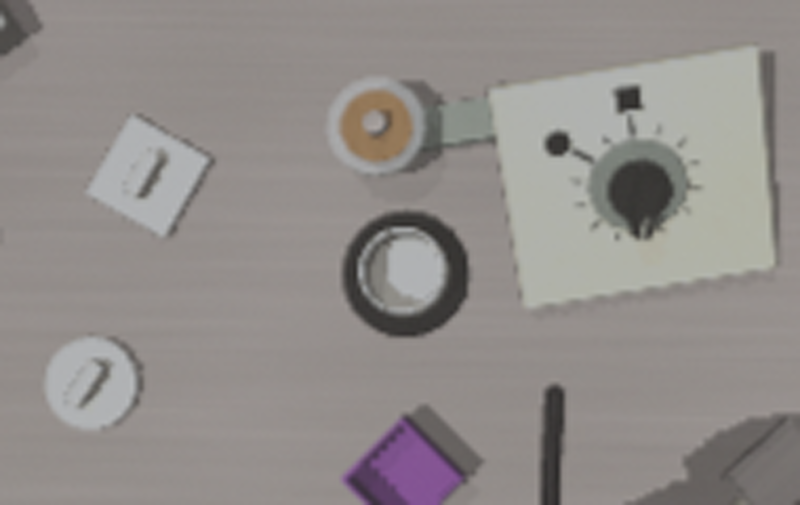

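View pics/cs.png

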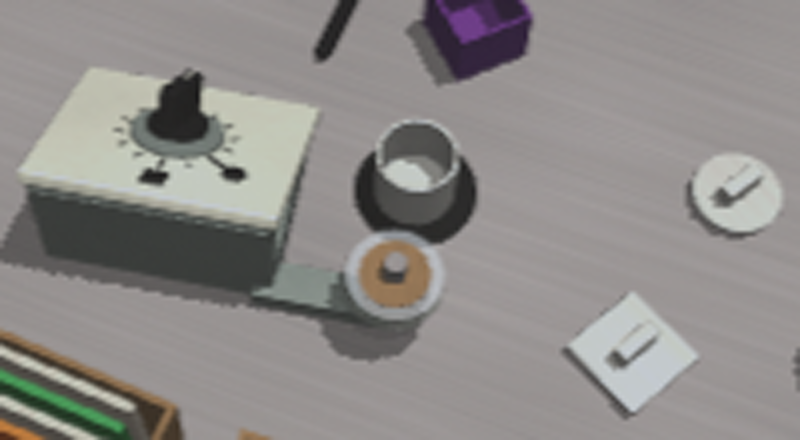

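The round tin is on the spot, with its mouth at top-crop (403,268). The round lid is at crop (92,383), its bar running down-left to up-right. The dial pointer points nearly down the slope (about 0), with the tip at crop (645,235). I'm moving the wrist camera over the work area.

Emit:
apply_moves([
  [0.116,-0.136,-0.02,0,0,0,94],
  [0.116,-0.136,-0.02,0,0,0,94],
  [0.116,-0.136,-0.02,0,0,0,94],
  [0.116,-0.136,-0.02,0,0,0,94],
  [0.116,-0.136,-0.02,0,0,0,94],
])

```text
clock: 0.6
tcp_pos: [0.3186, -0.3853, 0.2491]
eef_rot: [-179.9, -0.0, 22.6]
wrist_force: [0.5, 0.2, 0.0]
grip_width: 1.0
finger_force: 0.0
```

Emit:
apply_moves([
  [0.116,-0.136,-0.01,0,0,0,94],
  [0.116,-0.136,-0.01,0,0,0,94],
  [0.116,-0.136,-0.01,0,0,0,94],
  [0.116,-0.136,-0.01,0,0,0,94],
  [0.116,-0.136,-0.01,0,0,0,94],
])

```text
clock: 1.1
tcp_pos: [0.3869, -0.1728, 0.2618]
eef_rot: [-180.0, -0.0, 22.6]
wrist_force: [1.1, -0.0, -0.1]
grip_width: 1.0
finger_force: 0.0
```

Emit:
apply_moves([
  [0.116,-0.136,0,0,0,0,94],
  [0.116,-0.136,0,0,0,0,94],
  [0.116,-0.136,0,0,0,0,94],
  [0,0,0,0,0,0,94],
])

```text
clock: 1.5
tcp_pos: [0.4283, -0.0427, 0.2617]
eef_rot: [-179.9, -0.0, 23.1]
wrist_force: [-0.1, 0.6, -0.6]
grip_width: 1.003
finger_force: 0.0
```

```bash
cat >> h.py <<'E'
from scipy.spatial.transform import Rotation as R
def tool(s):
    T=np.eye(4); T[:3,:3]=R.from_euler('xyz',s["eef_rot"],degrees=True).as_matrix(); T[:3,3]=s["tcp_pos"]; return T
def shoot(name,raw=None):
    from rig import telemetry,eyes
    import pickle
    s=telemetry.observe(); f=eyes.grab_frame("wrist"); f["world_from_camera"]=tool(s)@f["hand_eye"]
    pickle.dump(f,open(name+".pkl","wb")); cv2.imwrite(f"pics/{name}.png",f["pixels"][:,:,::-1])
    return s,f
def proj(f,p):
    c=np.linalg.inv(f["world_from_camera"])@np.append(p,1); fl=200/np.tan(np.radians(f["vfov"]/2))
    return c[0]/c[2]*fl+f["cx"],c[1]/c[2]*fl+f["cy"]
def step(T,p,Rt=None):
    "move in tool units: shift (in the frame of T), turn"
    d=T[:3,:3].T@(np.asarray(p)-T[:3,3])/0.25
    w=np.zeros(3) if Rt is None else R.from_matrix(T[:3,:3].T@Rt).as_rotvec()/np.pi
    return d.round(4),w.round(4)
E
python3 - <<'E'
from h import *
s,f=shoot("w1")
print(s["clock"],s["tcp_pos"],s["eef_rot"],s["q"]); print(np.round(f["hand_eye"],4).tolist(),f["vfov"],f["cx"],f["cy"])
for p in [(.51,.056,.055),(.43,.282,.01),(.57,-.1,.09)]: print(proj(f,p))
E
```

```text
1.5 [ 0.42834444 -0.04273783  0.26165129] [-1.79928532e+02 -1.63656492e-02  2.30546861e+01] [-2.09007287e+01 -1.91591386e+01  1.17432740e+02  6.34621408e-02
  8.17642276e+01  4.60354635e+01]
[[0.0006, -0.9588, -0.2841, 0.083], [1.0, 0.0007, 0.0, -0.0012], [0.0002, -0.2841, 0.9588, -0.1613], [0.0, 0.0, 0.0, 1.0]] 60.52424950179731 320.9566396417324 197.55126482478647
(np.float64(263.87727823707263), np.float64(64.03850429622815))
(np.float64(55.836960594368634), np.float64(53.28249299603496))
(np.float64(441.41307966868004), np.float64(67.60755522804419))
```

View pics/w1.png

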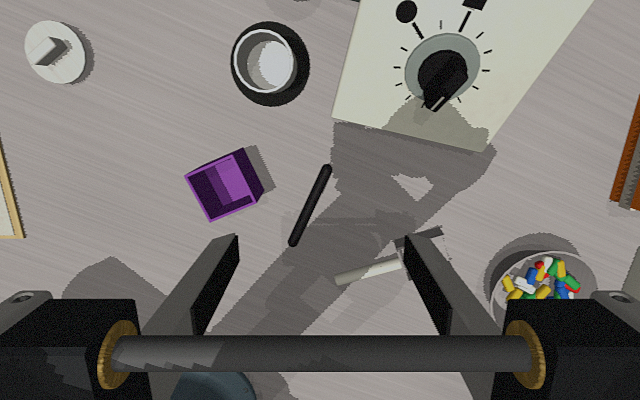

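The wrist view shows the lid at (56,52), the tin rim at (264,62) inside the spot disc, and the dial disc at (443,67) with its white pointer line at (433,102). I'll shift sideways for a second view.

Emit:
apply_moves([
  [0.036,-0.137,0,0,0,0,94],
  [0.036,-0.137,0,0,0,0,94],
  [0.036,-0.137,0,0,0,0,94],
  [0.036,-0.137,0,0,0,0,94],
  [0,0,0,0,0,0,94],
])

```text
clock: 2.05
tcp_pos: [0.4078, 0.0948, 0.2617]
eef_rot: [-180.0, 0.0, 22.8]
wrist_force: [-0.1, 0.2, -0.1]
grip_width: 1.0
finger_force: 0.0
```

Run:
```python
from h import *
s,f=shoot("w2")
print(s["tcp_pos"],s["eef_rot"],s["q"])
for p in [(.51,.056,.055),(.43,.282,.01),(.57,-.1,.09)]: print(proj(f,p))
```

```text
[0.40784666 0.09480632 0.26168546] [-1.79966201e+02  1.92186817e-02  2.27994858e+01] [-2.52779170e+00 -2.11166625e+01  1.18876063e+02  2.25332377e-02
  8.22724305e+01  6.46696921e+01]
(np.float64(395.31660250293135), np.float64(99.88877830298865))
(np.float64(179.25834881303163), np.float64(86.76956783014684))
(np.float64(580.746422701925), np.float64(106.12566323307833))
```

View pics/w2.png

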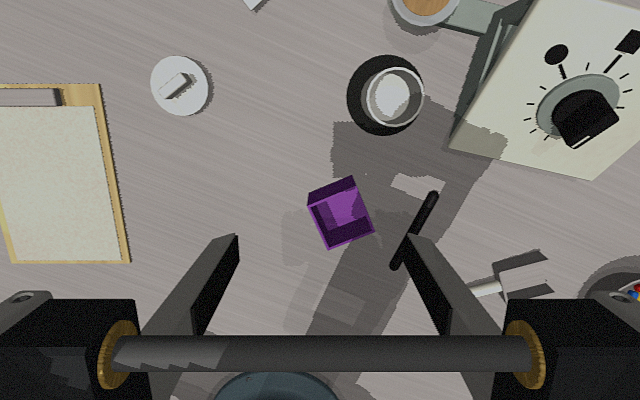

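In w2 the lid is at (181,86) with its bar about 35° up to the right. The tin rim is at (396,97), the spot disc at (386,95), and the dial disc at (578,108) with its marks at (556,54) and (629,41). Next I fit the ellipses and triangulate.

Run:
```python
from h import *
import pickle
F=[pickle.load(open(f"w{i}.pkl","rb")) for i in(1,2)]
def blob(f,c,r,fn,close=0,hull=True,pick=None):
    im=f["pixels"].astype(int); x0,y0=max(0,c[0]-r),max(0,c[1]-r)
    m=fn(cv2.GaussianBlur(f["pixels"],(3,3),0)[y0:c[1]+r,x0:c[0]+r].astype(int)).astype(np.uint8)
    if close: m=cv2.morphologyEx(m,cv2.MORPH_CLOSE,np.ones((close,close),np.uint8))
    cs=cv2.findContours(m,cv2.RETR_EXTERNAL,cv2.CHAIN_APPROX_NONE)[0]
    k=max(cs,key=cv2.contourArea)
    if hull:k=cv2.convexHull(k)
    k=k+np.array([x0,y0]); return k
for nm,cs,r,fn in [("lid",[(56,52),(181,86)],45,lambda a:a.min(2)>165),
                ("spot",[(270,63),(386,95)],50,lambda a:a.max(2)<70),
                ("rim",[(264,62),(396,97)],42,lambda a:a.min(2)>150)]:
    rays=[];
    for f,c in zip(F,cs):
        k=blob(f,c,r,fn); e=cv2.fitEllipse(k); print(nm,np.round(e[0],1),np.round(e[1],1),cv2.boundingRect(k)); rays.append(ray(f,*e[0]))
    print(tri(*rays))
o=[]
for f,c,r in zip(F,[(56,52),(266,63),(440,65)],[45,45,60]):pass
A=[F[0]["pixels"][10:100,15:105],F[0]["pixels"][15:115,220:320],F[0]["pixels"][0:130,380:510],F[1]["pixels"][45:135,135:225],F[1]["pixels"][45:145,340:440],F[1]["pixels"][30:160,510:640]]
A=[cv2.resize(a,(266,266),interpolation=cv2.INTER_CUBIC) for a in A]
cv2.imwrite("pics/m.png",np.vstack([np.hstack(A[:3]),np.hstack(A[3:])])[:,:,::-1])
```

```text
lid [53.8 51.5] [54.  67.5] (24, 20, 60, 63)
lid [178.3  85.3] [54.3 61.7] (150, 56, 57, 60)
(array([0.4314965 , 0.28235321, 0.01289296]), np.float64(4.2169454970824696e-05))
spot [269.7  63.6] [78.  84.7] (231, 22, 79, 84)
spot [384.8  95.2] [75.8 81.8] (347, 55, 73, 81)
(array([0.51378758, 0.05936325, 0.00185339]), np.float64(8.322140443640076e-05))
rim [263.1  60.5] [58.2 63.3] (234, 29, 59, 64)
rim [391.2  95.2] [33.3 42.2] (375, 74, 34, 43)
(array([0.5132346 , 0.05991719, 0.04377497]), np.float64(0.00020958165038518966))
```

View pics/m.png

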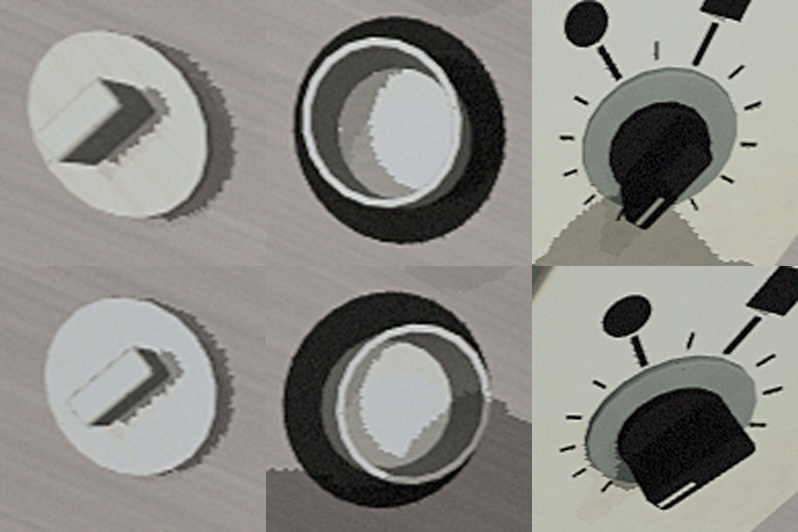

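Crops: clear lid plate and bar (bar top corners in both views), tin rim at w1 (263,61) and w2 (396,97), dial ticks and heavy lines readable in both, white pointer line at lower-left end of the knob bar. I'll triangulate the ticks, pointer and bar.

Run:
```python
from h import *
import pickle
from scipy.optimize import least_squares
F=[pickle.load(open(f"w{i}.pkl","rb")) for i in(1,2)]
a=lambda p:((p[0]-532)/2.046+380,p[1]/2.046); b=lambda p:((p[0]-532)/2.046+510,(p[1]-266)/2.046+30)
T=lambda p,q:tri(ray(F[0],*p),ray(F[1],*q))
print("rim",T((263.3,60.8),(395.7,96.7)))
tk={1.8:((580,100),(599,384)),1.35:((567,137),(574,417)),.9:((570,173),(568,449)),.45:((590,200),(579,477)),2.7:((657,50),(690,340)),3.6:((738,71),(766,359)),4.05:((752,105),(776,389)),4.5:((749,144),(757,425)),2.25:((618,77),(643,364)),3.15:((697,64),(727,352))}
P={}
for k,(p,q) in tk.items():
    P[k]=T(a(p),b(q)); print(k,P[k][0].round(4),P[k][1].round(4))
def frame(psi):
    Rz=R.from_euler('z',psi).as_matrix(); n=Rz@[-.545,0,.839]; dn=Rz@[-.839,0,-.545]; lf=Rz@[0,1.,0]; return n,dn,lf
th=[k for k in P]
def fun(v):
    n,dn,lf=frame(v[3]); return np.ravel([v[:3]+v[4]*(np.cos(t)*dn+np.sin(t)*lf)-P[t][0] for t in th])
r=least_squares(fun,[.57,-.1,.075,0,.025],loss='soft_l1',f_scale=.001); print("dial",r.x,np.degrees(r.x[3]),np.abs(r.fun.reshape(-1,3)).max(1).round(4))
c=r.x[:3];n,dn,lf=frame(r.x[3])
for p,q in[((640,222),(659,505)),((662,199),(694,484))]:
    x,e=T(a(p),b(q)); d=x-c; print("ptr",x,e,"h",d@n,"r",np.hypot(d@dn,d@lf),"ang",np.arctan2(d@lf,d@dn))
np.save("dial.npy",r.x)
g=lambda p:(p[0]/2.956+135,(p[1]-266)/2.956+45)
B=[plane(F[1],*g(p),.032) for p in[(137,348),(155,367),(92,424),(68,405)]]
print(np.round(B,4),"centre",np.mean(B,0)); 
for i,j in((3,0),(2,1)): v=B[j]-B[i]; print(np.linalg.norm(v),np.degrees(np.arctan2(v[1],v[0])))
```

```text
rim (array([0.51272373, 0.05732566, 0.05657465]), np.float64(0.00014143475741801092))
1.8 [ 0.5721 -0.0622  0.0823] 0.0001
1.35 [ 0.5574 -0.0656  0.0715] 0.0001
0.9 [ 0.5446 -0.0756  0.0638] 0.0001
0.45 [ 0.5367 -0.0918  0.0578] 0.0009
2.7 [ 0.5997 -0.0813  0.0956] 0.0
3.6 [ 0.6063 -0.1172  0.0949] 0.0001
4.05 [ 0.5977 -0.1301  0.0937] 0.0004
4.5 [ 0.586  -0.1423  0.0805] 0.0001
2.25 [ 0.5856 -0.0724  0.0884] 0.0
3.15 [ 0.602  -0.0998  0.0947] 0.0002
dial [ 0.57128526 -0.10391628  0.07619972  0.17356473  0.04070658] 9.944526455063563 [0.0013 0.0005 0.0014 0.0016 0.001  0.0018 0.0038 0.0008 0.0033 0.0037]
ptr [ 0.53361103 -0.10683375  0.10063362] 0.0004690618506156861 h 0.04099859407295704 r 0.018598201407964917 ang 0.19657815329775105
ptr [ 0.54509589 -0.10742113  0.11198626] 2.5801337075849437e-05 h 0.044413535932538155 r 0.0028552019480576857 ang 0.384346354155658
[[0.4476 0.2757 0.032 ]
 [0.4439 0.2678 0.032 ]
 [0.4155 0.2837 0.032 ]
 [0.4186 0.2936 0.032 ]] centre [0.43139569 0.2802231  0.032     ]
0.03409223003647535 -31.66914010004235
0.0324713208148418 -29.1515219274817
```

The rim height of 0.0566 (expected 0.055), lid plate 0.013 (0.012), circle-fit residuals and bar length 33 mm all agree with the text. The dial stands at about 0.19 and the taper yaw is about 9.9°. I'm going above the round lid and turning to its bar at -30.4°.

Emit:
apply_moves([
  [0.0755,-0.1306,0.06,0,0,0,94],
  [0.0755,-0.1306,0.06,0,0,0,94],
  [0.0755,-0.1306,0.06,0,0,0,94],
  [0.0755,-0.1306,0.06,0,0,0,94],
  [0.0755,-0.1306,0.06,0,0,0,94],
])

```text
clock: 2.6
tcp_pos: [0.4341, 0.2798, 0.1862]
eef_rot: [180.0, 0.0, 22.5]
wrist_force: [0.3, -0.7, 0.0]
grip_width: 1.002
finger_force: 0.0
```

Emit:
apply_moves([
  [0,0,0.04,0,0,0.0422,94],
  [0,0,0.04,0,0,0.0422,94],
  [0,0,0.04,0,0,0.0422,94],
  [0,0,0.04,0,0,0.0422,94],
  [0,0,0.04,0,0,0.0422,94],
])

```text
clock: 3.1
tcp_pos: [0.4341, 0.2782, 0.1363]
eef_rot: [180.0, 0.0, -15.8]
wrist_force: [0.8, 0.3, -0.6]
grip_width: 0.999
finger_force: 0.0
```

Emit:
apply_moves([
  [0,0,0,0,0,0.0422,94],
  [0,0,0,0,0,0.0422,94],
  [0,0,0,0,0,0,94],
])

```text
clock: 3.4
tcp_pos: [0.4339, 0.2783, 0.1366]
eef_rot: [180.0, 0.0, -30.7]
wrist_force: [-1.4, -0.4, 0.2]
grip_width: 1.001
finger_force: 0.0
```

Run:
```python
from h import *
s,f=shoot("w3")
print(s["tcp_pos"],s["eef_rot"],s["q"],proj(f,(.4315,.2815,.012)))
print(step(tool(s),(.4315,.2815,.0335)))
im=cv2.GaussianBlur(f["pixels"],(3,3),0).astype(int)
u,v=map(int,proj(f,(.4315,.2815,.012)))
m=np.zeros((400,640),np.uint8); 
m[max(0,v-110):v+110,max(0,u-120):u+120]=(im.min(2)>165)[max(0,v-110):v+110,max(0,u-120):u+120]
k=max(cv2.findContours(m,cv2.RETR_EXTERNAL,cv2.CHAIN_APPROX_NONE)[0],key=cv2.contourArea)
e=cv2.fitEllipse(cv2.convexHull(k));print(e,plane(f,*e[0],.012),cv2.boundingRect(k))
```

```text
[0.4339381  0.27834799 0.13663103] [ 1.79956944e+02  2.86714483e-03 -3.07037549e+01] [ 2.00751611e+01  1.73853805e+00  1.12682454e+02 -2.74530637e-02
  6.56141793e+01  1.40790257e+02] (np.float64(319.9025390757438), np.float64(198.64974190061443))
(array([-0.0148, -0.0062,  0.4125]), array([0., 0., 0.]))
((319.58746337890625, 198.6820526123047), (69.96510314941406, 74.1156234741211), 88.42896270751953) [0.43161475 0.28175101 0.012     ] (283, 165, 74, 69)
```

View pics/w3.png

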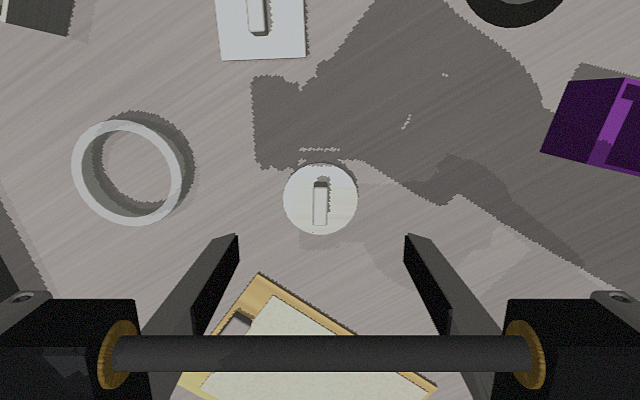

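The lid is centred below the camera at (320,199), its bar aligned with the tool x axis, and nothing is in the fingers' path. Descending and gripping.

Emit:
apply_moves([
  [-0.0074,-0.003,0.1,0,0,0,94],
  [-0.0074,-0.003,0.1,0,0,0,94],
  [0,0,0.1,0,0,0,94],
  [0,0,0.08,0,0,0,94],
  [0,0,0.03,0,0,0,94],
])

```text
clock: 3.95
tcp_pos: [0.4295, 0.2821, 0.0324]
eef_rot: [179.8, 0.1, -30.5]
wrist_force: [0.1, 0.3, -0.3]
grip_width: 0.999
finger_force: 0.0
```

Emit:
apply_moves([
  [0,0,0,0,0,0,50],
  [0,0,0,0,0,0,20],
  [0,0,0,0,0,0,0],
  [0,0,0,0,0,0,0],
  [0,0,0,0,0,0,0],
])

```text
clock: 4.45
tcp_pos: [0.4309, 0.2837, 0.0352]
eef_rot: [-179.9, -0.1, -30.5]
wrist_force: [0.2, 0.9, -0.7]
grip_width: 0.609
finger_force: 0.0
```

Emit:
apply_moves([
  [0,0,0,0,0,0,0],
  [0,0,0,0,0,0,0],
  [0,0,0,0,0,0,0],
  [0,0,0,0,0,0,0],
])

```text
clock: 4.85
tcp_pos: [0.4304, 0.2835, 0.0344]
eef_rot: [180.0, 0.0, -30.5]
wrist_force: [0.5, 0.4, 0.6]
grip_width: 0.268
finger_force: 0.0
```

Emit:
apply_moves([
  [0,0,0,0,0,0,0],
  [0,0,0,0,0,0,0],
  [0,0,0,0,0,0,0],
  [0,0,0,0,0,0,0],
  [0,0,-0.04,0,0,0,0],
])

```text
clock: 5.35
tcp_pos: [0.4292, 0.283, 0.0434]
eef_rot: [179.9, 0.1, -30.6]
wrist_force: [0.4, -1.3, -1.0]
grip_width: 0.126
finger_force: 30.0
```

Emit:
apply_moves([
  [0,0,-0.12,0,0,0,0],
  [0,0,-0.16,0,0,0,0],
  [0,0,-0.16,0,0,0,0],
  [0,0,0,0,0,0,0],
])

```text
clock: 5.75
tcp_pos: [0.4343, 0.2851, 0.1615]
eef_rot: [-179.4, -0.5, -30.5]
wrist_force: [0.6, 0.9, -0.8]
grip_width: 0.124
finger_force: 30.0
```

Run:
```python
from h import *
s,f=shoot("w4")
print(s["tcp_pos"],s["eef_rot"],s["q"])
im=cv2.GaussianBlur(f["pixels"],(3,3),0).astype(int)
# held lid seen by wrist cam: where is plate edge
print(proj(f,s["tcp_pos"]+np.array([0,0,-.022])))
print("step above tin",step(tool(s),(.5133,.058,.14)))
```

```text
[0.43432036 0.28509934 0.16151098] [-179.41774619   -0.45771347  -30.54257954] [ 2.07612557e+01 -1.05255917e-01  1.11686480e+02  7.35387757e-03
  6.76781897e+01  1.41298760e+02]
(np.float64(322.459807662629), np.float64(243.61582668221314))
step above tin (array([0.733 , 0.6227, 0.0856]), array([0., 0., 0.]))
```

View pics/w4.png

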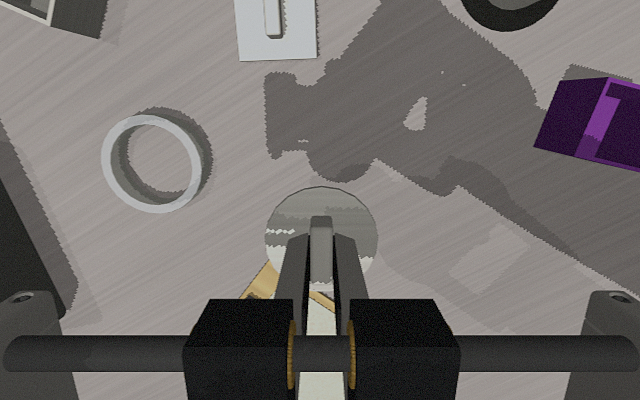

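The lid is held level: plate centred at x=321 px, far edge at y=187 px, so its centre is about 2 mm ahead along tool x. I'm carrying it above the tin.

Emit:
apply_moves([
  [0.121,0.1036,0.008,0,0,0,0],
  [0.121,0.1036,0.008,0,0,0,0],
  [0.121,0.1036,0.008,0,0,0,0],
  [0.121,0.1036,0.008,0,0,0,0],
  [0.121,0.1036,0.008,0,0,0,0],
])

```text
clock: 6.3
tcp_pos: [0.4939, 0.0936, 0.1427]
eef_rot: [179.9, 0.2, -30.5]
wrist_force: [0.3, 0.9, -0.5]
grip_width: 0.125
finger_force: 30.0
```

Emit:
apply_moves([
  [0.121,0.1036,0.008,0,0,0,0],
  [0,0,0,0,0,0,0],
  [0,0,0,0,0,0,0],
  [0,0,0,0,0,0,0],
])

```text
clock: 6.7
tcp_pos: [0.5068, 0.0582, 0.1415]
eef_rot: [180.0, 0.1, -30.5]
wrist_force: [1.0, -0.4, -0.4]
grip_width: 0.123
finger_force: 30.0
```

Run:
```python
from h import *
s,f=shoot("w5")
print(s["clock"],s["tcp_pos"],s["eef_rot"],s["q"])
print(step(tool(s),(.5116,.059,.0817)), proj(f,(.5133,.058,0)))
im=cv2.GaussianBlur(f["pixels"],(3,3),0)
print("spot px bbox check")
m=(im.max(2)<70).astype(np.uint8); m[280:]=0
for k in cv2.findContours(m,cv2.RETR_EXTERNAL,cv2.CHAIN_APPROX_NONE)[0]:
    if cv2.contourArea(k)>300: print(cv2.boundingRect(k),cv2.contourArea(k))
```

```text
6.7 [0.50676327 0.05822464 0.14148772] [ 1.79965165e+02  1.14963591e-01 -3.05057369e+01] [-6.20652944e+00  6.42273625e-01  1.13232560e+02  1.69993672e-02
  6.62442812e+01  1.14292308e+02]
(array([ 0.0156, -0.0126,  0.2391]), array([0., 0., 0.])) (np.float64(318.1448857099634), np.float64(183.0896471399697))
spot px bbox check
(460, 199, 50, 81) 1305.0
(614, 147, 26, 52) 662.5
(268, 134, 101, 74) 2611.5
(330, 40, 60, 78) 317.0
(478, 0, 99, 57) 4017.5
(395, 0, 29, 19) 391.0
```

View pics/w5.png

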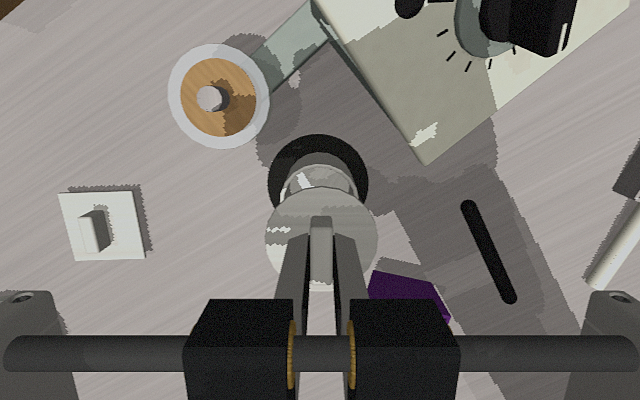

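The lid hangs just short of the tin, with the rim showing behind it at (318,180). I'll correct a few mm and stop 15 mm above the rim.

Emit:
apply_moves([
  [0.0078,-0.0063,0.05,0,0,0,0],
  [0.0078,-0.0063,0.05,0,0,0,0],
  [0,0,0.03,0,0,0,0],
  [0,0,0,0,0,0,0],
  [0,0,0,0,0,0,0],
])

```text
clock: 7.25
tcp_pos: [0.5125, 0.0583, 0.1095]
eef_rot: [180.0, 0.0, -30.5]
wrist_force: [0.1, -0.3, -1.2]
grip_width: 0.126
finger_force: 30.0
```

Run:
```python
from h import *
s,f=shoot("w6")
print(s["tcp_pos"],s["eef_rot"]); print(step(tool(s),(.5116,.059,.0817)))
im=cv2.GaussianBlur(f["pixels"],(3,3),0)
m=np.zeros((400,640),np.uint8); m[80:300,240:400]=(im.max(2)<60)[80:300,240:400]
k=max(cv2.findContours(m,cv2.RETR_EXTERNAL,cv2.CHAIN_APPROX_NONE)[0],key=cv2.contourArea)
print(cv2.boundingRect(k), [np.round(proj(f,(.5135+.046*np.cos(a),.0587+.046*np.sin(a),0))).tolist() for a in np.radians([-30.5,59.5,-120.5])])
```

```text
[0.51247918 0.05825637 0.10949529] [ 1.79979459e+02  4.86838759e-02 -3.05432346e+01]
(array([-0.0044, -0.0008,  0.1112]), array([0., 0., 0.]))
(266, 145, 111, 72) [[321.0, 143.0], [265.0, 199.0], [376.0, 199.0]]
```

Emit:
apply_moves([
  [-0.004,-0.001,0.04,0,0,0,0],
  [0,0,0.03,0,0,0,0],
  [0,0,0.02,0,0,0,0],
  [0,0,0.012,0,0,0,0],
  [0,0,0,0,0,0,0],
])

```text
clock: 7.8
tcp_pos: [0.5116, 0.0589, 0.0838]
eef_rot: [180.0, 0.1, -30.6]
wrist_force: [0.2, 0.8, -0.1]
grip_width: 0.123
finger_force: 30.0
```

Emit:
apply_moves([
  [0,0,0.006,0,0,0,0],
  [0,0,0,0,0,0,0],
])

```text
clock: 8.0
tcp_pos: [0.5121, 0.0588, 0.0831]
eef_rot: [-180.0, -0.0, -30.6]
wrist_force: [0.2, 0.6, -0.9]
grip_width: 0.126
finger_force: 30.0
```

Emit:
apply_moves([
  [0,0,0.005,0,0,0,0],
  [0,0,0,0,0,0,0],
])

```text
clock: 8.2
tcp_pos: [0.512, 0.0588, 0.0817]
eef_rot: [180.0, 0.0, -30.6]
wrist_force: [-0.5, -1.0, -0.0]
grip_width: 0.124
finger_force: 30.0
```

Emit:
apply_moves([
  [0,0,0.005,0,0,0,0],
  [0,0,0,0,0,0,0],
])

```text
clock: 8.4
tcp_pos: [0.5122, 0.0588, 0.0814]
eef_rot: [180.0, 0.0, -30.5]
wrist_force: [-3.4, 1.1, 5.7]
grip_width: 0.126
finger_force: 30.0
```

Contact came at the expected seated height (0.0814 against 0.0817). Releasing and rising.

Emit:
apply_moves([
  [0,0,0,0,0,0,40],
  [0,0,0,0,0,0,40],
  [0,0,0,0,0,0,40],
  [0,0,0,0,0,0,40],
  [0,0,0,0,0,0,40],
])

```text
clock: 8.9
tcp_pos: [0.5119, 0.0588, 0.0803]
eef_rot: [180.0, 0.0, -30.6]
wrist_force: [-0.0, -0.7, 0.0]
grip_width: 0.423
finger_force: 0.0
```

Emit:
apply_moves([
  [0,0,-0.06,0,0,0,40],
  [0,0,-0.16,0,0,0,60],
  [0,0,-0.18,0,0,0,60],
  [0,0,-0.18,0,0,0,60],
  [0,0,0,0,0,0,60],
])

```text
clock: 9.4
tcp_pos: [0.5159, 0.0585, 0.233]
eef_rot: [-179.7, -0.7, -30.5]
wrist_force: [0.5, -0.8, -0.2]
grip_width: 0.637
finger_force: 0.0
```

Run:
```python
from h import *
from rig import eyes
s,f=shoot("w7")
print(s["clock"],s["tcp_pos"],s["eef_rot"],s["grip_width"],s["q"])
u,v=map(int,proj(f,(.5133,.058,.059)));print(u,v)
im=cv2.GaussianBlur(f["pixels"],(3,3),0)
m=np.zeros((400,640),np.uint8); sl=np.s_[max(0,v-80):v+75,u-80:u+80]; m[sl]=(im.min(2)>130)[sl]
k=max(cv2.findContours(m,cv2.RETR_EXTERNAL,cv2.CHAIN_APPROX_NONE)[0],key=cv2.contourArea)
e=cv2.fitEllipse(cv2.convexHull(k));print(e,plane(f,*e[0],.059),cv2.boundingRect(k))
m[:]=0; m[sl]=(im.max(2)<60)[sl]
k=np.vstack([c for c in cv2.findContours(m,cv2.RETR_EXTERNAL,cv2.CHAIN_APPROX_NONE)[0] if cv2.contourArea(c)>100])
e=cv2.fitEllipse(cv2.convexHull(k));print("spot",e,plane(f,*e[0],0))
# dial grip plan
v=np.load("dial.npy"); c=v[:3]; Rz=R.from_euler('z',v[3]).as_matrix(); n=Rz@[-.545,0,.839];dn=Rz@[-.839,0,-.545];lf=Rz@[0,1.,0]
th=0.19; px=np.cos(th)*dn+np.sin(th)*lf   # pointer dir
for sg in(1,-1):
    X=sg*px; Z=-n; Y=np.cross(Z,X); Rt=np.stack([X,Y,Z],1)
    print(sg,step(tool(s),c+n*.12,Rt),R.from_matrix(Rt).as_euler('xyz',degrees=True),"pre",c+n*.12,"grip",c+n*.037)
```

```text
9.4 [0.51588829 0.05851872 0.23296939] [-179.67503784   -0.70842575  -30.54482727] 0.6373820592441142 [-6.05496587e+00 -4.65318592e+00  1.08236493e+02  2.13899727e-03
  7.56372976e+01  1.14487336e+02]
324 185
((310.6861572265625, 192.1897735595703), (155.4762420654297, 190.19102478027344), 130.0726776123047) [0.51385892 0.07372786 0.059     ] (244, 105, 160, 155)
spot ((320.0252685546875, 288.8778076171875), (132.57675170898438, 309.8201599121094), 2.248934745788574) [0.38408664 0.13987365 0.        ]
1 (array([0.3193, 0.6181, 0.2248]), array([ 0.2169, -0.106 ,  0.8071])) [173.00908687  32.34040926 177.03393828] pre [ 0.50686787 -0.11521051  0.17687972] grip [ 0.55142323 -0.10739867  0.10724272]
-1 (array([0.3193, 0.6181, 0.2248]), array([ 0.0796,  0.1628, -0.1597])) [-173.00908687  -32.34040926   -2.96606172] pre [ 0.50686787 -0.11521051  0.17687972] grip [ 0.55142323 -0.10739867  0.10724272]
```

The dial has to turn about 118° clockwise, which is positive about tool z. J6 therefore has to start low, so I move to the dial and pre-turn the tool by -180°.

Emit:
apply_moves([
  [0.08,0.1545,0,0,0,0,60],
  [0.08,0.1545,0,0,0,0,60],
  [0.08,0.1545,0,0,0,0,60],
  [0.08,0.1545,0,0,0,0,60],
  [0,0,0,0,0,-0.0476,60],
])

```text
clock: 9.95
tcp_pos: [0.501, -0.1186, 0.2233]
eef_rot: [180.0, 0.2, -22.1]
wrist_force: [-0.8, 0.8, -0.1]
grip_width: 0.64
finger_force: 0.0
```

Emit:
apply_moves([
  [0,0,0,0,0,-0.0476,60],
  [0,0,0,0,0,-0.0476,60],
  [0,0,0,0,0,-0.0476,60],
  [0,0,0,0,0,-0.0476,60],
  [0,0,0,0,0,-0.0476,60],
])

```text
clock: 10.45
tcp_pos: [0.5013, -0.1145, 0.2231]
eef_rot: [-179.8, 0.2, 21.2]
wrist_force: [0.2, 1.1, 0.1]
grip_width: 0.635
finger_force: 0.0
```

Emit:
apply_moves([
  [0,0,0,0,0,-0.0476,60],
  [0,0,0,0,0,-0.0476,60],
  [0,0,0,0,0,-0.0476,60],
  [0,0,0,0,0,-0.0476,60],
  [0,0,0,0,0,-0.0476,60],
])

```text
clock: 10.95
tcp_pos: [0.5013, -0.1144, 0.2231]
eef_rot: [-179.8, 0.0, 64.0]
wrist_force: [0.6, 0.7, 0.6]
grip_width: 0.641
finger_force: 0.0
```

Emit:
apply_moves([
  [0,0,0,0,0,-0.0476,60],
  [0,0,0,0,0,-0.0476,60],
  [0,0,0,0,0,-0.0476,60],
  [0,0,0,0,0,-0.0476,60],
  [0,0,0,0,0,-0.0476,60],
])

```text
clock: 11.45
tcp_pos: [0.5013, -0.1144, 0.2231]
eef_rot: [-179.8, -0.2, 106.9]
wrist_force: [-0.0, 0.1, -0.4]
grip_width: 0.637
finger_force: 0.0
```

Emit:
apply_moves([
  [0,0,0,0,0,-0.0476,60],
  [0,0,0,0,0,-0.0476,60],
  [0,0,0,0,0,-0.0476,60],
  [0,0,0,0,0,-0.0476,60],
  [0,0,0,0,0,-0.0476,60],
])

```text
clock: 11.95
tcp_pos: [0.5013, -0.1144, 0.2231]
eef_rot: [-180.0, -0.2, 149.7]
wrist_force: [0.4, -0.5, -0.5]
grip_width: 0.638
finger_force: 0.0
```

```bash
cat >> h.py <<'E'
def dial(th,out,sg=1):
    v=np.load("dial.npy"); c=v[:3]; Rz=R.from_euler('z',v[3]).as_matrix(); n=Rz@[-.545,0,.839];dn=Rz@[-.839,0,-.545];lf=Rz@[0,1.,0]
    X=sg*(np.cos(th)*dn+np.sin(th)*lf); Z=-n; return c+n*out,np.stack([X,np.cross(Z,X),Z],1)
E
python3 - <<'E'
from h import *
import pickle
from rig import telemetry
s=telemetry.observe(); print(s["clock"],s["tcp_pos"],s["eef_rot"],s["q"])
print(step(tool(s),*dial(.19,.14)))
f=pickle.load(open("w7.pkl","rb")); hsv=f["pixels"].astype(int)
print(hsv[185,280:370:4].tolist())
E
```

```text
11.95 [ 0.5012993  -0.11441558  0.22307442] [-179.9819579    -0.22166295  149.72555143] [-2.55065021e+01 -4.20478664e+00  1.08871700e+02  4.59518286e-04
  7.55554823e+01 -8.52322039e+01]
(array([ 0.012 , -0.0196,  0.1177]), array([-0.0797, -0.1684, -0.1586]))
[[168, 161, 158], [165, 159, 155], [28, 28, 22], [188, 191, 191], [192, 196, 198], [193, 195, 197], [190, 194, 197], [195, 199, 200], [192, 196, 195], [196, 200, 195], [196, 200, 197], [195, 198, 196], [191, 191, 187], [169, 171, 164], [191, 194, 186], [193, 195, 189], [194, 197, 190], [193, 195, 188], [192, 192, 185], [162, 161, 153], [13, 17, 19], [155, 151, 148], [152, 147, 142]]
```

Emit:
apply_moves([
  [0,0,0,-0.0133,-0.0281,-0.0264,60],
  [0,0,0,-0.0133,-0.0281,-0.0264,60],
  [0,0,0,-0.0133,-0.0281,-0.0264,60],
  [0,0,0,-0.0133,-0.0281,-0.0264,60],
  [0,0,0,-0.0133,-0.0281,-0.0264,60],
])

```text
clock: 12.45
tcp_pos: [0.5015, -0.1142, 0.2235]
eef_rot: [173.1, 27.1, 172.1]
wrist_force: [-0.1, 0.4, -0.2]
grip_width: 0.638
finger_force: 0.0
```

Emit:
apply_moves([
  [0,0,0,-0.0133,-0.0281,-0.0264,60],
  [0,0,0,0,0,0,60],
  [0,0,0,0,0,0,60],
])

```text
clock: 12.75
tcp_pos: [0.5017, -0.1149, 0.2241]
eef_rot: [173.0, 32.4, 176.5]
wrist_force: [0.4, -0.7, 0.1]
grip_width: 0.641
finger_force: 0.0
```

Run:
```python
from h import *
import pickle
f=pickle.load(open("w7.pkl","rb")); im=cv2.GaussianBlur(f["pixels"],(3,3),0)
u,v=324,185; m=np.zeros((400,640),np.uint8); sl=np.s_[v-60:v+60,u-60:u+60]; m[sl]=(im.min(2)>175)[sl]
k=max(cv2.findContours(m,cv2.RETR_EXTERNAL,cv2.CHAIN_APPROX_NONE)[0],key=cv2.contourArea)
e=cv2.fitEllipse(cv2.convexHull(k));print("lid",e,plane(f,*e[0],.059),cv2.boundingRect(k))
s,f=shoot("w8"); print(s["clock"],s["tcp_pos"],s["eef_rot"],s["q"])
print(step(tool(s),*dial(.19,.12)))
# pointer: bright pixels on the knob top; knob in dark
c,Rt=dial(.19,.044); print("knob top px",proj(f,c),"pointer end px",proj(f,c+Rt[:,0]*.019),proj(f,c-Rt[:,0]*.021))
im=cv2.GaussianBlur(f["pixels"],(3,3),0); u,v=map(int,proj(f,c)); d=(im.max(2)<60).astype(np.uint8)
w=np.zeros_like(d); sl=np.s_[max(0,v-70):v+70,max(0,u-70):u+70]; w[sl]=d[sl]
k=max(cv2.findContours(w,cv2.RETR_EXTERNAL,cv2.CHAIN_APPROX_NONE)[0],key=cv2.contourArea); print("dark",cv2.minAreaRect(k),cv2.contourArea(k),cv2.boundingRect(k))
hull=cv2.fillPoly(np.zeros_like(d),[cv2.convexHull(k)],1)
b=((im.min(2)>130)&(hull>0)).astype(np.uint8)
for q in cv2.findContours(b,cv2.RETR_EXTERNAL,cv2.CHAIN_APPROX_NONE)[0]:
    if cv2.contourArea(q)>3: print("white",cv2.minAreaRect(q))
```

```text
lid ((323.4604797363281, 184.80950927734375), (61.73298263549805, 63.072757720947266), 80.33074188232422) [0.51393905 0.05864499 0.059     ] (292, 154, 64, 62)
12.75 [ 0.50167091 -0.11487375  0.22410417] [172.97469883  32.36132948 176.46122408] [ -37.85336101  -22.25806888  128.11279262   29.58561883   54.21140999
 -139.67785077]
(array([ 0.0835, -0.0209,  0.1694]), array([-0.0015,  0.0004, -0.0027]))
knob top px (np.float64(313.46973512719694), np.float64(173.63203399590924)) pointer end px (np.float64(313.1418540090656), np.float64(150.89888945505012)) (np.float64(313.81795069007103), np.float64(197.77503670160868))
dark ((316.6426696777344, 167.59255981445312), (51.36114501953125, 45.124794006347656), 59.534454345703125) 1721.0 (292, 143, 47, 54)
white ((302.84613037109375, 187.7692108154297), (6.656403064727783, 1.6641007661819458), 56.3099365234375)
white ((315.6097412109375, 163.01219177246094), (2.5399253368377686, 14.024806022644043), 6.34019136428833)
```

The lid is seated at (0.5139,0.0586), concentric with the tin. I'm moving nearer along the dial axis to refine the pointer angle.

Emit:
apply_moves([
  [0.042,-0.01,0.05,0,0,0,60],
  [0.042,-0.01,0.05,0,0,0,60],
  [0,0,0,0,0,0,60],
  [0,0,0,0,0,0,60],
])

```text
clock: 13.2
tcp_pos: [0.4979, -0.1162, 0.1915]
eef_rot: [173.0, 32.5, 176.6]
wrist_force: [-0.3, 0.2, 0.3]
grip_width: 0.638
finger_force: 0.0
```

```bash
cat > ptr.py <<'E'
from h import *
import sys
s,f=shoot(sys.argv[1]); th0=float(sys.argv[2]); print(s["clock"],s["tcp_pos"],s["eef_rot"],"q6",s["q"][5],s["grip_width"])
im=cv2.GaussianBlur(f["pixels"],(3,3),0)
def onpanel(uv,h):
    c,Rt=dial(0,h); o,d=ray(f,*uv); n=-Rt[:,2]; x=o+d*((c-o)@n)/(d@n)-c; return x@Rt[:,0],x@Rt[:,1]   # down-slope, left
def line(m,h,txt):
    for q in cv2.findContours(m,cv2.RETR_EXTERNAL,cv2.CHAIN_APPROX_NONE)[0]:
        if len(q)<5: continue
        a=np.array([onpanel(p,h) for p in q[:,0]])*1000; c=a.mean(0); r=np.hypot(*c)
        if r>75: continue
        U,S,V=np.linalg.svd(a-c); d=V[0]*np.sign(V[0]@c); print(txt,"c(mm)",c.round(1),"r",r.round(1),"pos ang",np.arctan2(c[1],c[0]).round(3)%6.283,"dir ang",np.arctan2(d[1],d[0]).round(3)%6.283,"sv",(S/np.sqrt(len(a))).round(1))
top=[proj(f,dial(0,.044)[0]+dial(0,0)[1][:,:2]@np.array([np.cos(a),np.sin(a)])*.024) for a in np.linspace(0,6.28,24)]
m=cv2.fillPoly(np.zeros((400,640),np.uint8),[np.int32(top)],1)
line(((im.min(2)>120)&(m>0)).astype(np.uint8),.044,"ptr")
ring=[[proj(f,dial(0,.0)[0]+dial(0,0)[1][:,:2]@np.array([np.cos(a),np.sin(a)])*r) for a in np.linspace(0,6.28,40)] for r in(.07,.0285)]
m=cv2.fillPoly(np.zeros((400,640),np.uint8),[np.int32(ring[0])],1); m=cv2.fillPoly(m,[np.int32(ring[1])],0); m[270:]=0
line(((im.max(2)<90)&(m>0)).astype(np.uint8),0,"mark")
E
python3 ptr.py w9 .19
python3 - <<'E'
from h import *
from rig import telemetry
s=telemetry.observe(); 
for t in(.16,.3): print(t,step(tool(s),*dial(t,.037)))
E
```

```text
13.2 [ 0.49787581 -0.11616675  0.19153466] [172.99899747  32.45876636 176.64823676] q6 -143.2388798515089 0.6378473725942515
ptr c(mm) [-8.8 15.7] r 18.0 pos ang 2.083 dir ang 0.652 sv [10.6  3.6]
ptr c(mm) [ -7.2 -13.9] r 15.7 pos ang 4.234 dir ang 2.677 sv [14.1  4.9]
ptr c(mm) [10.3  4.1] r 11.1 pos ang 0.378 dir ang 0.288 sv [4.5 0.9]
mark c(mm) [-62.8   0.5] r 62.8 pos ang 3.134 dir ang 4.564 sv [5.9 5.1]
mark c(mm) [-52.9  44.2] r 68.9 pos ang 2.445 dir ang 0.986 sv [1.3 0.2]
mark c(mm) [-34.2 -59.5] r 68.6 pos ang 4.191000000000001 dir ang 5.7 sv [2.7 1.4]
mark c(mm) [-36.6  -3.8] r 36.8 pos ang 3.244 dir ang 2.587 sv [8.6 4. ]
mark c(mm) [-39.7  49.9] r 63.7 pos ang 2.243 dir ang 3.7510000000000003 sv [5.7 4.6]
mark c(mm) [-28.1  35.3] r 45.1 pos ang 2.242 dir ang 2.242 sv [5.  0.7]
mark c(mm) [ -9.2 -39. ] r 40.1 pos ang 4.48 dir ang 4.442 sv [1.  0.2]
mark c(mm) [-9.9 41.2] r 42.4 pos ang 1.807 dir ang 1.765 sv [1.1 0. ]
mark c(mm) [  8.8 -39. ] r 39.9 pos ang 4.9350000000000005 dir ang 4.996 sv [1.1 0.3]
mark c(mm) [ 8.5 41. ] r 41.9 pos ang 1.366 dir ang 1.302 sv [0.9 0.2]
mark c(mm) [ 25.4 -30.9] r 40.0 pos ang 5.401000000000001 dir ang 5.368 sv [0.9 0.2]
mark c(mm) [30.7 -4.1] r 31.0 pos ang 6.149 dir ang 1.384 sv [4.5 0.6]
0.16 (array([ 6.100e-03, -2.000e-04,  4.032e-01]), array([-0.0014,  0.0013, -0.0111]))
0.3 (array([ 6.100e-03, -2.000e-04,  4.032e-01]), array([-0.0013,  0.0014,  0.0335]))
```

The round mark measures 2.242 (nominal 2.25) and the tick radii put the axis 1 mm further to +y. The pointer stands at 0.29. Aligning and descending onto the knob.

Emit:
apply_moves([
  [0.006,0.004,0,-0.001,0.001,0.03,60],
  [0,0,0.12,0,0,0,60],
  [0,0,0.12,0,0,0,60],
  [0,0,0.08,0,0,0,60],
  [0,0,0,0,0,0,60],
])

```text
clock: 13.75
tcp_pos: [0.5397, -0.1072, 0.123]
eef_rot: [169.5, 31.4, 170.4]
wrist_force: [0.5, 0.6, -0.7]
grip_width: 0.639
finger_force: 0.0
```

Run:
```python
from h import *
from rig import telemetry
v=np.load("dial.npy"); v[:3]+=R.from_euler('z',v[3]).apply([0,.001,0]); np.save("dial.npy",v)
s=telemetry.observe(); print(s["tcp_pos"],s["eef_rot"],s["wrist_force"],s["q"],step(tool(s),*dial(.29,.037)))
```

```text
[ 0.53965597 -0.10716789  0.12299383] [169.46651731  31.36332958 170.4370235 ] [ 0.50166617  0.5969771  -0.67753989] [ -33.77066208   -6.64602591  127.47558924   35.90393031   39.94941757
 -141.23766636] (array([-0.0058, -0.0036,  0.078 ]), array([ 0.0003, -0.0006,  0.0002]))
```

Emit:
apply_moves([
  [-0.006,-0.003,0.04,0,0,0,60],
  [0,0,0.037,0,0,0,40],
  [0,0,0,0,0,0,0],
  [0,0,0,0,0,0,0],
  [0,0,0,0,0,0,0],
])

```text
clock: 14.25
tcp_pos: [0.5517, -0.1075, 0.1103]
eef_rot: [169.6, 31.6, 170.4]
wrist_force: [-0.1, 0.2, 1.2]
grip_width: 0.333
finger_force: 0.0
```

Emit:
apply_moves([
  [0,0,0,0,0,0,0],
  [0,0,0,0,0,0,0],
  [0,0,0,0,0,0,0],
  [0,0,0,0,0,0,0],
  [0,0,0,0,0,0,0],
])

```text
clock: 14.75
tcp_pos: [0.5516, -0.108, 0.1099]
eef_rot: [169.7, 31.6, 170.5]
wrist_force: [-5.1, -3.6, 2.3]
grip_width: 0.146
finger_force: 30.0
```

Run:
```python
from h import *
from rig import telemetry
s=telemetry.observe(); print(s["tcp_pos"],s["eef_rot"],s["wrist_force"],s["torque"],s["grip_width"],s["finger_force"],step(tool(s),*dial(.29,.037)),step(tool(s),*dial(2.25,.037)))
```

```text
[ 0.55161188 -0.10799672  0.10987768] [169.66958567  31.61618934 170.45084586] [-5.09540487 -3.55569931  2.27218989] [-0.47845794  0.52094115 -0.20662149] 0.14593709249996842 30.000314712524414 (array([0.0076, 0.0045, 0.0086]), array([-0.0008,  0.0007,  0.0005])) (array([0.0076, 0.0045, 0.0086]), array([2.000e-04, 1.300e-03, 6.245e-01]))
```

Emit:
apply_moves([
  [0,0,0,0,0,0.03,0],
  [0,0,0,0,0,0.04,0],
  [0,0,0,0,0,0.04,0],
])

```text
clock: 15.05
tcp_pos: [0.5516, -0.1083, 0.1098]
eef_rot: [158.9, 26.1, 148.4]
wrist_force: [-5.7, -5.0, 2.4]
grip_width: 0.146
finger_force: 30.0
```

Emit:
apply_moves([
  [0,0,0,0,0,0.04,0],
  [0,0,0,0,0,0.04,0],
  [0,0,0,0,0,0.04,0],
  [0,0,0,0,0,0.04,0],
])

```text
clock: 15.45
tcp_pos: [0.5513, -0.1087, 0.1096]
eef_rot: [149.5, 13.4, 120.9]
wrist_force: [-7.1, -6.7, 2.9]
grip_width: 0.146
finger_force: 30.0
```

Run:
```python
from h import *
from rig import telemetry
s=telemetry.observe(); T=tool(s);print(s["tcp_pos"],s["q"],T[:3,:3].T@s["wrist_force"],T[:3,:3].T@s["torque"],s["grip_width"],s["finger_force"],step(tool(s),*dial(2.25,.037)))
```

```text
[ 0.55129224 -0.1086783   0.10956071] [-32.93971952  -3.45123743 126.30051032  37.11122526  37.53748416
 -93.45438203] [-2.70513176 -7.07404446 -6.82517052] [ 1.64355759 -0.39434234 -0.09513461] 0.14608584680295916 30.00033438205719 (array([0.0098, 0.0002, 0.0085]), array([0.0004, 0.0015, 0.3532]))
```

Emit:
apply_moves([
  [0,0,0,0,0,0.04,0],
  [0,0,0,0,0,0.04,0],
  [0,0,0,0,0,0.04,0],
  [0,0,0,0,0,0.04,0],
  [0,0,0,0,0,0.04,0],
])

```text
clock: 15.95
tcp_pos: [0.5508, -0.1088, 0.1092]
eef_rot: [147.5, -5.9, 90.3]
wrist_force: [-11.7, -8.2, 4.6]
grip_width: 0.148
finger_force: 30.0
```

Emit:
apply_moves([
  [0,0,0,0,0,0.04,0],
  [0,0,0,0,0,0.04,0],
  [0,0,0,0,0,0.04,0],
  [0,0,0,0,0,0.03,0],
  [0,0,0,0,0,0,0],
])

```text
clock: 16.45
tcp_pos: [0.5504, -0.1087, 0.109]
eef_rot: [152.9, -19.5, 66.5]
wrist_force: [-13.8, -8.2, 6.3]
grip_width: 0.149
finger_force: 30.0
```

Run:
```python
from h import *
from rig import telemetry
s=telemetry.observe(); T=tool(s);print(s["clock"],s["tcp_pos"],s["q"],T[:3,:3].T@s["wrist_force"],T[:3,:3].T@s["torque"],s["grip_width"],s["finger_force"],step(tool(s),*dial(2.25,.037)))
```

```text
16.45 [ 0.55044073 -0.10866081  0.1089713 ] [-32.981743    -3.46971763 126.36120951  37.022938    37.59695349
 -30.64267435] [-10.16163877  -3.71027646 -13.45730311] [ 1.07810934 -2.18391095  0.03568393] 0.14865262534953527 30.01555860042572 (array([ 0.0067, -0.005 ,  0.0083]), array([0.0005, 0.0012, 0.0044]))
```

Emit:
apply_moves([
  [0,0,0,0,0,0.004,0],
  [0,0,0,0,0,0,40],
  [0,0,0,0,0,0,60],
  [0,0,0,0,0,0,60],
  [0,0,0,0,0,0,60],
])

```text
clock: 16.95
tcp_pos: [0.5517, -0.107, 0.1096]
eef_rot: [153.1, -20.0, 65.9]
wrist_force: [0.7, 0.2, -0.0]
grip_width: 0.457
finger_force: 0.0
```

Emit:
apply_moves([
  [0,0,0,0,0,0,60],
  [0,0,-0.08,0,0,0,60],
  [0,0,-0.14,0,0,0,60],
  [0,0,-0.14,0,0,0,60],
  [0,0,0,0,0,0,60],
])

```text
clock: 17.45
tcp_pos: [0.5042, -0.1172, 0.1898]
eef_rot: [152.5, -19.8, 66.0]
wrist_force: [0.7, -0.4, 0.9]
grip_width: 0.634
finger_force: 0.0
```

```bash
python3 ptr.py w10 2.25
```

```text
17.45 [ 0.50416811 -0.1172219   0.18979547] [152.51912699 -19.84858988  66.00961448] q6 -25.827861966773167 0.6335599569663225
ptr c(mm) [ -5.8 -16. ] r 17.0 pos ang 4.367000000000001 dir ang 2.824 sv [11.7  3.6]
ptr c(mm) [16.8  3.9] r 17.2 pos ang 0.229 dir ang 1.738 sv [12.8  4. ]
ptr c(mm) [-7.5  8.9] r 11.6 pos ang 2.273 dir ang 2.219 sv [4.4 0.8]
mark c(mm) [64.8 -7.4] r 65.2 pos ang 6.17 dir ang 5.449000000000001 sv [4.7 2. ]
mark c(mm) [-19.7 -66.3] r 69.2 pos ang 4.423 dir ang 3.068 sv [0.9 0.3]
mark c(mm) [ 21.6 -22.8] r 31.5 pos ang 5.470000000000001 dir ang 4.005000000000001 sv [7.4 3.5]
mark c(mm) [-25.8 -32.2] r 41.2 pos ang 4.035 dir ang 4.0920000000000005 sv [1.2 0.3]
mark c(mm) [36.1 17.6] r 40.2 pos ang 0.455 dir ang 0.479 sv [0.9 0.3]
mark c(mm) [-37.3 -18. ] r 41.4 pos ang 3.5900000000000003 dir ang 3.6970000000000005 sv [1.2 0.3]
mark c(mm) [24.9 32.1] r 40.6 pos ang 0.91 dir ang 0.867 sv [1.3 0.3]
mark c(mm) [ 8.6 40.3] r 41.2 pos ang 1.361 dir ang 1.352 sv [1.  0.2]
mark c(mm) [-44.5  -0.3] r 44.5 pos ang 3.1490000000000005 dir ang 3.1560000000000006 sv [4.8 0.8]
mark c(mm) [-63.1  -0.5] r 63.1 pos ang 3.1490000000000005 dir ang 4.641 sv [6.4 5.4]
mark c(mm) [-27.8  34.1] r 44.0 pos ang 2.256 dir ang 2.251 sv [4.7 0.4]
mark c(mm) [-40.4  49.7] r 64.1 pos ang 2.254 dir ang 3.8180000000000005 sv [5.8 5.5]
```

The pointer is at about 2.25, on the round mark (measured 2.255). One last height check of the lid from both fixed cameras, before handing in.

Run:
```python
from h import *
from rig import eyes
rays=[]
for n in("top","scene"):
    f=eyes.grab_frame(n); im=f["pixels"].astype(int); u,v=map(int,proj(f,(.5138,.0587,.059)))
    m=np.zeros((400,640),np.uint8); sl=np.s_[v-18:v+19,u-18:u+19]; m[sl]=(im.min(2)>150)[sl]
    k=max(cv2.findContours(m,cv2.RETR_EXTERNAL,cv2.CHAIN_APPROX_NONE)[0],key=cv2.contourArea)
    e=cv2.fitEllipse(cv2.convexHull(k)); print(n,(u,v),np.round(e[0],1),np.round(e[1],1),cv2.boundingRect(k)); rays.append(ray(f,*e[0]))
print(tri(*rays))
```

```text
top (289, 203) [289.5 203.3] [21.6 21.7] (279, 193, 22, 22)
scene (349, 207) [353.5 209.7] [21.3 57.2] (331, 194, 37, 32)
(array([0.51217647, 0.06529945, 0.04772824]), np.float64(0.005686020693361978))
```

The scene mask ran into the tape roll, so I'll restrict it.

Run:
```python
from h import *
from rig import eyes
rays=[]
for n in("top","scene"):
    f=eyes.grab_frame(n); im=f["pixels"].astype(int); u,v=map(int,proj(f,(.5138,.0587,.059)))
    for th in(150,165,180):
        m=np.zeros((400,640),np.uint8); m[v-18:v+19,u-18:u+19]=(im.min(2)>th)[v-18:v+19,u-18:u+19]
        m=cv2.morphologyEx(m,cv2.MORPH_OPEN,cv2.getStructuringElement(cv2.MORPH_ELLIPSE,(7,7)))
        k=max(cv2.findContours(m,cv2.RETR_EXTERNAL,cv2.CHAIN_APPROX_NONE)[0],key=cv2.contourArea)
        e=cv2.fitEllipse(cv2.convexHull(k)); print(n,th,np.round(e[0],1),np.round(e[1],1),cv2.boundingRect(k))
        if th==165: rays.append(ray(f,*e[0]))
print(tri(*rays))
```

```text
top 150 [289.2 203.6] [20.3 22. ] (279, 193, 22, 22)
top 165 [295.1 207.1] [ 7.5 13.5] (290, 201, 11, 13)Traceback (most recent call last):
  File "<stdin>", line 9, in <module>
ValueError: max() iterable argument is empty
```

Run:
```python
from h import *
from rig import eyes
f=eyes.grab_frame("top"); r0=ray(f,289.4,203.5)
f=eyes.grab_frame("scene"); im=f["pixels"].astype(int); u,v=map(int,proj(f,(.5138,.0587,.059))); print(u,v)
g=im.min(2)
for y in range(v-18,v+22,2): print(y,*[f"{x//10:2d}" for x in g[y,u-20:u+21]])
```

```text
349 207
189 14 14 14 14 15 15 15 15 14 14 14 15 14 14 14 14 15 15 14 14 14 15 15 15 12  9  9  9  9  8  5  5  7  9 13 15 15 15 15 15 15
191 14 14 14 14 14 14 14 14 14 14 14 15 15 15 14 15 15 15 15 15 14 15 14 14 14 12 13 15 15 15 14 15 15 15 15 15 15 15 15 15 15
193 15 15 15 14 14 14 14 14 14 14 15 14 14 14 14 14 15 15 15 15 15 15 15 15 15 15 15 15 15 15 15 14 15 15 15 15 15 15 15 15 15
195 14 14 14 15 15 15 15 15 15 14 14 14 14 14 14 14 14 14 15 14 14 14 15 15 15 15 15 15 15 15 15 15 15 15 15 15 15 15 15 15 15
197 15 15 14 14 14 14 14 14 14 14 15 15 15 15 15 14 14 14 14 14 14 14 14 15 15 15 14 14 15 15 15 15 15 15 15 15 15 15 15 15 15
199 15 15 15 15 15 15 15 15 14 14 15 14 14 14 15 16 18 19 19 19 19 19 19 19 17 15 15 15 14 15 15 14 14 14 15 15 15 15 15 15 15
201 15 15 15 15 15 15 15 15 15 15 15 15 17 19 19 19 19 19 19 19 19 19 18 19 19 19 19 19 16 15 14 14 15 15 15 15 15 15 15 15 15
203 15 15 15 15 15 15 15 15 15 15 16 18 19 19 19 19 19 19 19 19 19 19 20 20 20 19 18 18 19 18 16 15 15 15 15 15 14 14 15 15 15
205 15 15 15 15 15 15 15 15 15 15 18 19 19 19 19 19 19 19 20 20 20 20 19 17 
[... 747 characters left out ...]
19 19 19 19 19 19 17 15 11  8  7  4  4  4  4  4 12 15 15 15 15 15
219 15 15 15 12  7  4  3  3  3  4  6  7  7  7  7  7  7  7  7  7  7  7  7  7  7  8  8  8  9  6  4  4  4  4  5 12 15 15 15 15 15
221 15 15 15 15 11  6  3  3  3  3  4  6  7  7  7  7  8  8  8  8  8  8  8  8  8  8  8  8  6  4  4  4  4  4  8 13 15 15 15 15 15
223 15 15 15 15 12  8  5  3  3  3  3  4  5  7  7  7  7  8  8  8  8  8  8  8  8  8  7  5  4  4  4  4  4  5 12 15 15 15 15 15 15
225 14 15 15 15 15 12  9  6  3  3  3  3  3  3  4  5  7  7  7  7  7  7  7  7  5  4  4  4  4  4  4  4  6 13 15 15 15 15 15 15 15
227 14 14 14 14 14 14 15 15 12  7  6  6  7  7  8  8  7  6  5  4  4  4  4  4  4  4  4  4  4  4  6 13 15 15 15 15 15 15 15 15 15
```

The plate is a clean ellipse centred at about (349.5,208), against (349,207) predicted for a seated lid at 59 mm. Handing in.

```bash
python3 -c "
from rig import workorder; print(workorder.job_done())"
```

```text
the job is handed in; nothing more can be done
None
```

I put the round lid on the round tin on the spot, turned the dial to about 2.25 (the round mark) and handed the job in; the hand-in returned no verdict.

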